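Lid and clip a sample box in opposite-corner order

ROBOT

A 6-joint arm with a two-finger parallel gripper is mounted at the origin on a cart in front of the work surface, level with it; the furniture and walls round the work are solid. World frame = base frame: x ahead of the robot, y to its left, z up, the work surface at z = 0. Lengths are in m, angles in degrees, forces in N, time in s.
With the tool pointing down it reaches from about 0.3 to 0.75 m from the base axis. Payload 8.5 kg.
Tool frame: the origin (TCP) lies between the finger pads; the fingertips stand env.finger_overhang ahead of it and the grasp point (between the pads) lies 2 mm behind it (env.finger_overhang is the distance from the TCP to the fingertips, in m); z points along the fingers, y is the line along which they close (so a half turn about z gives the same grasp; the last joint's range is limited). The gripper opens to 85 mm and grips with 20 to 120 N. Pads are 22 mm wide; open, the fingers measure 114 mm over their backs; the gripper's body (76 mm by 85 mm) begins 54 mm behind the grasp point. The pads swing forward as they close: fully open they stand 13 mm farther back than shut.
Start: joints at [-79.544, 21.807, 74.336, -0, 83.858, -12.336], TCP at [0.213, -0.507, 0.248] pointing down, gripper open.
Joint ranges: [-178.18, 178.18], [-50.72, 133.34], [12.68, 142.11], [-81.47, 261.47], [9.98, 163.14], [-165.26, 165.26]. Speed limits (degrees/s): [136.94, 136.94, 180, 180, 180, 180].

INTERFACE

Orientations are given as a 3x3 rotation matrix whose columns are the frame's x, y, z axes.
In Python, from rig import env gives the robot as it stands. The module is installed in compiled form; this text tells all that it offers.
- The arm moves only by the tool jog_arm, never from a script. Its arguments are lists of equal length, an entry for each row: "hand": the finger opening in m, from 0 to 0.0854; "travel": the shift along the world's x, y, z in m, a list of three; "yaw": the turn about the world's z in rad. A call has exactly 5 rows; each row shifts and turns the commanded pose from where the row before left it; what a row does not reach is not made up. A row lasts 1/8 s, in which the tool goes at most 62.5 mm and 10.7 degrees, less where a joint would pass 70% of its speed; a pose out of reach is approached as far as the arm can. A call is refused whole if a number of a shift passes 0.0625 or a number of a turn 0.188, either way. A call with a gripper value outside its range is refused whole. The fingers move at their own pace and stop on an object; "grip_force" is the grip in N (left out, the last holds). Time passes only in rows, so rows that do not move let the fingers close, or fill a call up. It gives the time, the measured TCP pose, the force, the opening and the grip force at its end, in the units of the state.
- env.observe(): the state, without advancing time (a new reading comes with each control period).
- env.get_image(name): name is "side" or "top"; returns the picture (400x640x3 uint8, red, green, blue); there is no depth.
- env.calibration(name): a dict with "fx", "fy", "cx", "cy" (pixels), "position" and "rotation" of the camera in the world. Camera axes: x right, y down, z forward; pixel columns grow to the right and rows downward; lengths in m; the calibration is good to about 2 mm. A picture is of the moment at which its call begins. calibration takes no time and is no camera call.
- env.close_job(): hands the job in; it is judged then, once.
The state is a dict: "time_s": time; "q": joint angles; "qvel": joint speeds; "joint_efforts": joint torques, N m; "position": TCP position; "tool_rot": TCP orientation; "ft_force": force on the tool from outside, world axes, zero at the start; "wrist_torque": the same for the moment, N m; "grip_width": finger opening in m; "gripper_force": force on a finger pad.
Only numpy, scipy, OpenCV 4.12 (cv2) and the standard library are available. Lean on these libraries where they do the work, as an engineer would, in place of code of your own. Each camera call takes 0.05 s, during which the arm holds its last target. There are 200 camera calls.

TASK

Put the loose plywood lid on the plywood box so that it sits flush all round, and let go of it; then swing the four steel corner clips in over the lid and press each one down until it snaps fully shut, in opposite-corner order: after the first clip shut the one diagonally across from it, then the other two. Work gently (the clips and the box are light goods: press with no more than about 20 N, and do not bang the lid down) and leave the other goods on the table where they are.

Things in the scene. Friction and masses are not known exactly. Their poses are not given: they have to be found in the camera images.
- box: open plywood box, fixed to the table, outside 124 (its x) x 96 (its y) x 62 mm high, walls 5 mm, a card deck inside (top 35 mm above the box's underside). Origin: centre of its underside; z up. Along each of its two long sides (y = +48 and -48 mm) it carries two steel swing clips, 40 mm either side of the middle. Small ledges stand 3 mm out on its short ends
- lid: loose plywood lid, 0.22 kg, lying plug down. Origin: centre of its underside; z up. Plug 110 x 82 mm, 8 mm high, lower edges rounded: drops into the box mouth with 2 mm to spare each side. On it a plate 124 (x) x 96 (y) x 5 mm that rests on the box rim, and a bar handle. Seated, its origin is 54 mm and its plate top 67 mm above the box's origin; fits either way round
- handle (a point): middle of the top of the lid's bar handle, 37 mm above the lid's origin; axes as the lid's. The bar is 50 (x) x 12 (y) mm and 24 mm high, standing on the plate
- gold_cup: small gilt pot, 67 mm across, 58 mm high, loose, a bystander; origin at its underside
- card_deck_1: card deck in a tuck box, 66 x 98 x 30 mm, loose, a bystander lying flat; origin at its underside
- clip_a (a joint): angle (rad) of the steel clip at the box's corner (+x, +y); opposite corner: clip_c. 0: shut, level, pointing inward over the lid (stop with slight give); 1.57: upright; 2.2: leaning out from the box (stop). Lever 20 mm wide (along box x), 5 mm thick, reaching 39 mm from its hinge, with a rolled tip standing 4.5 mm above the pin's level. It turns easily and stays where left, except at its catch: see seat_a
- seat_a (a point): nominal middle of clip_a's hinge pin, 13 mm outside the box's long wall, 77 mm above its underside; axes as the box's; pin along x. Plates sit in slots: the true pin is up to 3.5 mm higher or lower, unreported. Shut lever's top: 2.5 mm above the true pin. From 0.14 rad down a spring catch resists (about 5 N at 27 mm from the pin; springs back if let go), snaps at 0.08 to 0.04 rad, then holds it shut, 1.5 to 8.5 mm clear of the lid
- clip_b (a joint): angle (rad) of the steel clip at the box's corner (-x, +y); opposite corner: clip_d. 0: shut, level, pointing inward over the lid (stop with slight give); 1.57: upright; 2.2: leaning out from the box (stop). Lever 20 mm wide (along box x), 5 mm thick, reaching 39 mm from its hinge, with a rolled tip standing 4.5 mm above the pin's level. It turns easily and stays where left, except at its catch: see seat_b
- seat_b (a point): nominal middle of clip_b's hinge pin, 13 mm outside the box's long wall, 77 mm above its underside; axes as the box's; pin along x. Plates sit in slots: the true pin is up to 3.5 mm higher or lower, unreported. Shut lever's top: 2.5 mm above the true pin. From 0.14 rad down a spring catch resists (about 5 N at 27 mm from the pin; springs back if let go), snaps at 0.08 to 0.04 rad, then holds it shut, 1.5 to 8.5 mm clear of the lid
- clip_c (a joint): angle (rad) of the steel clip at the box's corner (-x, -y); opposite corner: clip_a. 0: shut, level, pointing inward over the lid (stop with slight give); 1.57: upright; 2.2: leaning out from the box (stop). Lever 20 mm wide (along box x), 5 mm thick, reaching 39 mm from its hinge, with a rolled tip standing 4.5 mm above the pin's level. It turns easily and stays where left, except at its catch: see seat_c
- seat_c (a point): nominal middle of clip_c's hinge pin, 13 mm outside the box's long wall, 77 mm above its underside; axes as the box's; pin along x. Plates sit in slots: the true pin is up to 3.5 mm higher or lower, unreported. Shut lever's top: 2.5 mm above the true pin. From 0.14 rad down a spring catch resists (about 5 N at 27 mm from the pin; springs back if let go), snaps at 0.08 to 0.04 rad, then holds it shut, 1.5 to 8.5 mm clear of the lid
- clip_d (a joint): angle (rad) of the steel clip at the box's corner (+x, -y); opposite corner: clip_b. 0: shut, level, pointing inward over the lid (stop with slight give); 1.57: upright; 2.2: leaning out from the box (stop). Lever 20 mm wide (along box x), 5 mm thick, reaching 39 mm from its hinge, with a rolled tip standing 4.5 mm above the pin's level. It turns easily and stays where left, except at its catch: see seat_d
- seat_d (a point): nominal middle of clip_d's hinge pin, 13 mm outside the box's long wall, 77 mm above its underside; axes as the box's; pin along x. Plates sit in slots: the true pin is up to 3.5 mm higher or lower, unreported. Shut lever's top: 2.5 mm above the true pin. From 0.14 rad down a spring catch resists (about 5 N at 27 mm from the pin; springs back if let go), snaps at 0.08 to 0.04 rad, then holds it shut, 1.5 to 8.5 mm clear of the lid

How it is judged (in metres and radians):
On the way, in this order (a step that is already met when the one before it is completed fails the run):
1. the lid sits in the box and is let go, with all four clips still open (horizontal distance between lid and box below 0.005 m and z of lid in the frame of box below 0.056 m and angle between the x axis of lid and the x axis of box, either way round below 0.06 rad and angle between lid's own z axis and vertical below 0.04 rad and contact force between the fingers and lid below 0.5 N and value of joint each of clip_a, clip_b, clip_c, clip_d above 0.3 rad), for 0.1 s.
2. two clips at opposite corners are snapped shut while the other two are still open (((value of joint each of clip_a, clip_c below 0.04 rad and value of joint each of clip_b, clip_d above 0.3 rad) or (value of joint each of clip_b, clip_d below 0.04 rad and value of joint each of clip_a, clip_c above 0.3 rad))), for 0.1 s.
At the end, for the whole second after the job is handed in: the lid is seated in the box (centred within 5 mm, within 2 mm of fully down, turned within 0.06 rad, level) and at rest, and all four clips are snapped shut (under 0.04 rad) (horizontal distance between lid and box below 0.005 m and z of lid in the frame of box below 0.056 m and angle between the x axis of lid and the x axis of box, either way round below 0.06 rad and angle between lid's own z axis and vertical below 0.04 rad and value of joint each of clip_a, clip_b, clip_c, clip_d below 0.04 rad and linear speed of lid below 0.01 m/s); the robot touches nothing.
It fails at once if the fingers press on the box or its clips with more than 25 N (contact force between the fingers and box above 25 N).
It fails at once if the lid is banged or forced against the box with more than 60 N (contact force between lid and box above 60 N).
It fails at once if a bystander (gilt pot, card deck) is moved by more than 20 mm (distance of any of gold_cup, card_deck_1 from where it was at the start of the episode above 0.02 m).
It also fails if it takes over 67 s, if anything falls off the work surface, if the arm or the gripper's body presses on something with over 40 N, if the wrist force passes 120 N, or if a joint passes its speed limit or range.

## Working session

There is one attempt and no reset: what is moved stays moved. The work goes in short steps, Python scripts to look and compute and a tool call to move; the robot and the scene stay as the last step left them, time stands still between calls to the robot, and variables do not carry over. Pictures are saved under pics/ and viewed, at most 10 in all, crops included, and the job is handed in when it is done.

Besides the shell and the picture viewer there is one more tool, called after "Call:" as name(argument=value, ...), one argument or row to a line, values as JSON. jog_arm: Moves the arm, as the interface text tells. Its arguments: {"type":"object","properties":{"hand":{"type":"array"},"travel":{"type":"array"},"yaw":{"type":"array"},"grip_force":{"type":"number"}},"required":["hand","travel","yaw"]}

```bash
mkdir -p pics; python3 - <<'E'
from rig import env
import cv2
for n in("top","side"):
    cv2.imwrite(f"pics/{n}0.png",env.get_image(n)[:,:,::-1]); c=env.calibration(n); print(n,c)
s=env.observe();print(s["time_s"],s["position"],s["tool_rot"],s["ft_force"],s["grip_width"],env.finger_overhang)
E
```

```text
top {'fx': 461.94670427175834, 'fy': 461.94670427175834, 'cx': 322.424677299642, 'cy': 192.00870420781496, 'position': array([ 0.32314165, -0.44848504,  0.97114301]), 'rotation': array([[ 0.01107576, -0.98921933,  0.14602208],
       [-0.99993004, -0.01035067,  0.00572448],
       [-0.00415134, -0.14607527, -0.98926477]])}
side {'fx': 365.58772764289847, 'fy': 365.58772764289847, 'cx': 320.74787316689753, 'cy': 201.52833500231216, 'position': array([ 0.17270008, -1.18304255,  0.40828041]), 'rotation': array([[ 0.93947138, -0.1481712 ,  0.30893173],
       [-0.34226679, -0.36449703,  0.86602272],
       [-0.01571492, -0.91934064, -0.39314861]])}
0.1 [ 0.21299573 -0.50682076  0.2477732 ] [[ 9.21942241e-01  3.87327308e-01 -2.48564113e-04]
 [ 3.87327289e-01 -9.21941358e-01  1.30547899e-03]
 [ 2.76486125e-04 -1.29985189e-03 -9.99999117e-01]] [ 1.33483913 -0.4302428  -0.1787874 ] 0.08546558462086856 0.017
```

View pics/top0.png

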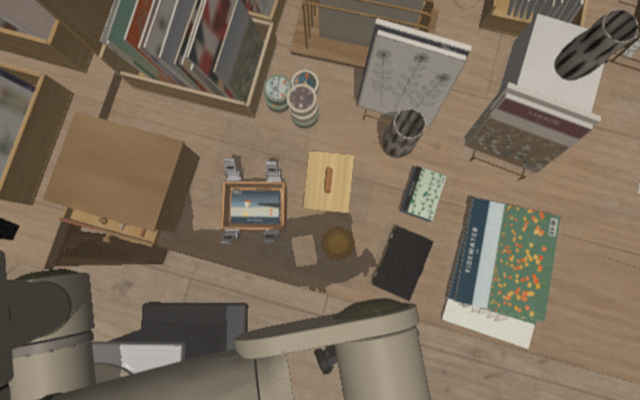

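View pics/side0.png

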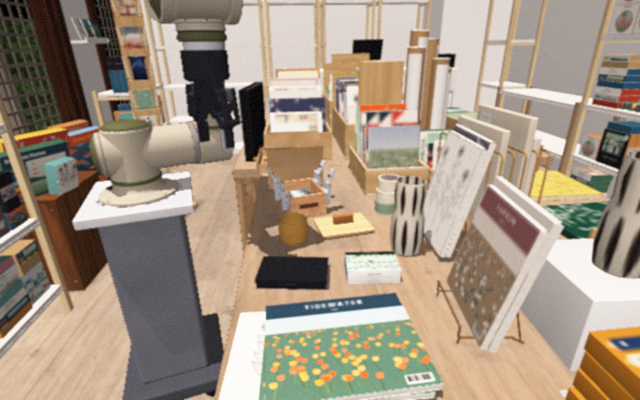

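The top view shows the box at about (254,205), with clips above and below it near (231,168), (273,168), (230,236) and (271,236). The lid is at (329,182), its handle at (328,180), and the pot at (338,243). Next I'll measure from masks.

```bash
cat > h.py <<'E'
import numpy as np, cv2
from rig import env
def ray(n,uv,z):
    c=env.calibration(n); uv=np.atleast_2d(np.float64(uv))
    d=np.c_[(uv[:,0]-c["cx"])/c["fx"],(uv[:,1]-c["cy"])/c["fy"],np.ones(len(uv))]@c["rotation"].T
    return c["position"]+d*((z-c["position"][2])/d[:,2])[:,None]
def pix(n,P):
    c=env.calibration(n); p=(np.atleast_2d(P)-c["position"])@c["rotation"]
    return np.c_[p[:,0]/p[:,2]*c["fx"]+c["cx"],p[:,1]/p[:,2]*c["fy"]+c["cy"]]
def crop(n,x0,y0,x1,y1,k,f,im=None):
    im=env.get_image(n) if im is None else im
    cv2.imwrite(f,cv2.resize(im[y0:y1,x0:x1,::-1],None,fx=k,fy=k,interpolation=cv2.INTER_CUBIC)); return im
E
python3 - <<'E'
from h import *
im=cv2.imread("pics/top0.png")[:,:,::-1]
crop("top",205,145,365,265,5,"pics/c0.png",im)
hsv=cv2.cvtColor(np.ascontiguousarray(im),cv2.COLOR_RGB2HSV)
for p in [(315,165),(315,200),(328,180),(254,184),(225,205),(150,150)]: print(p,hsv[p[1],p[0]])
m=cv2.inRange(hsv,(10,70,120),(30,200,255)); m[:,:300]=0;m[:,358:]=0;m[:147]=0;m[218:]=0
k=max(cv2.findContours(m,0,2)[0],key=cv2.contourArea)
r=cv2.minAreaRect(k);print(r,cv2.boxPoints(r).tolist())
P=ray("top",cv2.boxPoints(r),.013);print(P,P.mean(0))
E
```

```text
(315, 165) [ 19  96 189]
(315, 200) [ 19  97 191]
(328, 180) [ 13 139 158]
(254, 184) [ 15 109 103]
(225, 205) [13 86 80]
(150, 150) [ 15 105 134]
((328.5, 182.0), (70.0, 57.0), 90.0) [[300.0, 147.0], [357.0, 147.0], [357.0, 217.0], [300.0, 217.0]]
[[ 0.56086793 -0.3941578   0.013     ]
 [ 0.56208563 -0.51539273  0.013     ]
 [ 0.41279539 -0.51541459  0.013     ]
 [ 0.41152802 -0.39687139  0.013     ]] [ 0.48681924 -0.45545913  0.013     ]
```

View pics/c0.png

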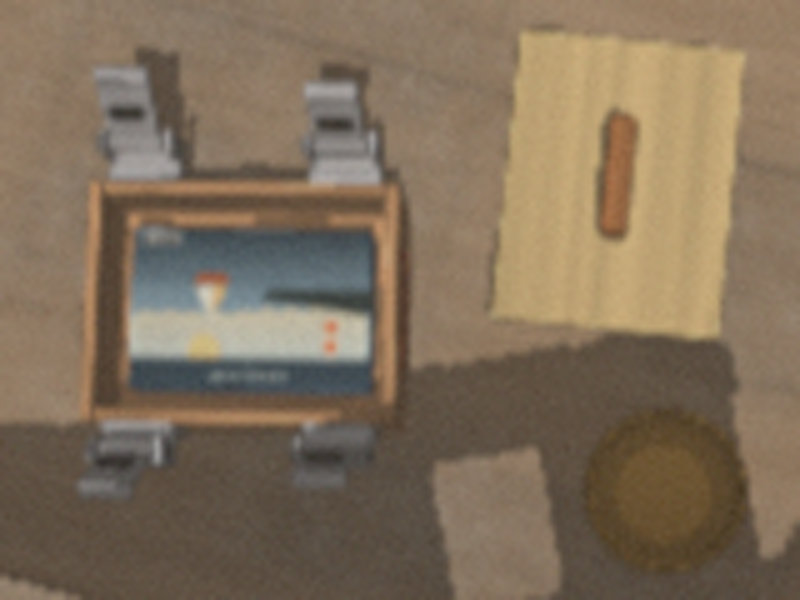

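```bash
python3 - <<'E'
from h import *
f=lambda L:np.array(L)/5+[205,145]
def rep(nm,L,z):
    P=ray("top",f(L),z)[:,:2]; e=np.roll(P,-1,0)-P
    print(nm,P.mean(0).round(4),"len",np.hypot(*e.T).round(4),"ang",np.degrees(np.arctan2(e[:,1],e[:,0])).round(1))
rep("lid",[(520,30),(745,52),(720,338),(492,318)],.013)
rep("handle",[(612,107),(637,113),(624,240),(598,235)],.037)
rep("boxout",[(90,182),(399,183),(396,424),(81,418)],.062)
rep("boxin",[(105,195),(387,195),(383,411),(97,407)],.062)
# masks, subpixel: wood mask of box top
im=cv2.resize(cv2.imread("pics/c0.png"),None,fx=1,fy=1)
hsv=cv2.cvtColor(im,cv2.COLOR_BGR2HSV)
m=cv2.inRange(hsv,(16,60,130),(30,255,255));m[:,:470]=0
k=max(cv2.findContours(m,0,2)[0],key=cv2.contourArea);b=cv2.boxPoints(cv2.minAreaRect(k));print(b.tolist());rep("lidmask",b,.013)
m=cv2.inRange(hsv,(5,115,120),(14,255,255));m[:,:560]=0;m[:80]=0;m[280:]=0;m[:,680:]=0
k=max(cv2.findContours(m,0,2)[0],key=cv2.contourArea);b=cv2.boxPoints(cv2.minAreaRect(k));print(b.tolist());rep("handlemask",b,.037)
m=cv2.inRange(hsv,(5,95,90),(16,255,255));m[:,450:]=0
k=max(cv2.findContours(m,0,2)[0],key=cv2.contourArea);b=cv2.boxPoints(cv2.minAreaRect(k));print(b.tolist());rep("boxmask",b,.062)
E
```

```text
lid [ 0.4868 -0.4562] len [0.096  0.1224 0.0954 0.1236] ang [-95.1 175.2  85.6  -4.5]
handle [ 0.4867 -0.4554] len [0.0106 0.0532 0.0108 0.0536] ang [-103.2  174.7   79.6   -5.6]
boxout [ 0.4295 -0.3065] len [0.1235 0.0961 0.1241 0.0942] ang [ -89.6 -179.4   89.5    0.3]
boxin [ 0.4294 -0.3071] len [0.1126 0.0862 0.1127 0.0846] ang [ -89.4 -179.7   89.8    0.2]
[[470.0, 0.0], [799.0, 0.0], [799.0, 345.0], [470.0, 345.0]]
lidmask [ 0.4922 -0.4626] len [0.14   0.1474 0.137  0.1475] ang [-89.4 179.9  90.6   1.1]
[[597.9009399414062, 233.9901123046875], [609.8811645507812, 114.1881103515625], [636.3168334960938, 116.8316650390625], [624.3366088867188, 236.6336669921875]]
handlemask [ 0.486  -0.4551] len [0.0501 0.0109 0.0501 0.0109] ang [ -5.1 -95.2 174.9  84.8]
[[79.0, 179.0], [407.0, 179.0], [407.0, 429.0], [79.0, 429.0]]
boxmask [ 0.4287 -0.3071] len [0.1311 0.0997 0.1291 0.0998] ang [ -89.4 -178.7   90.6    2.5]
```

Call:
jog_arm(
  hand=[0.045,0.045,0.045,0.045,0.045],
  travel=[
    [0.055,0.01,-0.02],
    [0.055,0.01,-0.02],
    [0.055,0.01,-0.02],
    [0.055,0.01,-0.02],
    [0.054,0.01,-0.02],
  ],
  yaw=[-0.096,-0.096,-0.096,-0.096,-0.096],
  grip_force=30,
)

```text
time_s: 0.72
position: [0.4888, -0.4564, 0.1472]
tool_rot: [[0.996, -0.085, -0.0], [-0.085, -0.996, 0.0], [-0.0, -0.0, -1.0]]
ft_force: [-0.2, -1.7, 0.5]
grip_width: 0.0449
gripper_force: 0.0
```

Call:
jog_arm(
  hand=[0.045,0.045,0.045,0.045,0.02],
  travel=[
    [-0.002,0,-0.04],
    [0,0,-0.04],
    [0,0,-0.02],
    [0,0,-0.011],
    [0,0,0],
  ],
  yaw=[0,0,0,0,0],
)

```text
time_s: 1.35
position: [0.4849, -0.4569, 0.0369]
tool_rot: [[0.997, -0.082, -0.001], [-0.082, -0.997, 0.001], [-0.001, -0.001, -1.0]]
ft_force: [-0.2, -0.2, -1.3]
grip_width: 0.0283
gripper_force: 0.0
```

Call:
jog_arm(
  hand=[0,0,0,0,0],
  travel=[
    [0,0,0],
    [0,0,0],
    [0,0,0],
    [0,0,0],
    [0,0,0.01],
  ],
  yaw=[0,0,0,0,0],
)

```text
time_s: 1.98
position: [0.4847, -0.4566, 0.0468]
tool_rot: [[0.997, -0.082, -0.001], [-0.082, -0.997, 0.002], [-0.001, -0.002, -1.0]]
ft_force: [0.2, 0.0, -1.3]
grip_width: 0.0113
gripper_force: 31.9
```

Call:
jog_arm(
  hand=[0,0,0,0,0],
  travel=[
    [0,0,0.04],
    [0,0,0.05],
    [0,0,0.053],
    [-0.005,0.02,0],
    [-0.01,0.025,0],
  ],
  yaw=[0,0,0.15,0.18,0.18],
)

```text
time_s: 2.6
position: [0.4698, -0.4115, 0.1908]
tool_rot: [[0.908, 0.42, 0.0], [0.42, -0.908, -0.0], [0.0, 0.001, -1.0]]
ft_force: [-0.6, -0.4, -2.3]
grip_width: 0.0109
gripper_force: 31.9
```

Call:
jog_arm(
  hand=[0,0,0,0,0],
  travel=[
    [-0.01,0.025,0],
    [-0.01,0.025,0],
    [-0.01,0.025,0],
    [-0.01,0.028,0],
    [0,0,0],
  ],
  yaw=[0.18,0.18,0.18,0.18,0.18],
)

```text
time_s: 3.22
position: [0.4294, -0.3071, 0.1908]
tool_rot: [[0.234, 0.972, -0.001], [0.972, -0.234, 0.001], [0.001, -0.001, -1.0]]
ft_force: [-0.6, -0.1, -1.0]
grip_width: 0.0108
gripper_force: 31.9
```

Call:
jog_arm(
  hand=[0,0,0,0,0],
  travel=[
    [0,0,0],
    [0,0,0],
    [0,0,0],
    [0,0,0],
    [0,0,0],
  ],
  yaw=[0.18,0.066,0,0,0],
)

```text
time_s: 3.85
position: [0.43, -0.309, 0.1904]
tool_rot: [[-0.002, 1.0, -0.0], [1.0, 0.002, 0.0], [0.0, -0.0, -1.0]]
ft_force: [1.1, -0.3, -1.2]
grip_width: 0.0107
gripper_force: 31.9
```

```bash
python3 - <<'E'
from h import *
s=env.observe();R=s["tool_rot"];print(s["time_s"],s["position"],np.degrees(np.arctan2(R[1,1],R[0,1])),s["ft_force"])
im=env.get_image("top");cv2.imwrite("pics/t1.png",im[:,:,::-1]);crop("top",180,130,320,235,5,"pics/c1.png",im)
env_im=env.get_image("side");cv2.imwrite("pics/s1.png",env_im[:,:,::-1])
E
```

```text
3.85 [ 0.43002256 -0.30903112  0.19036202] 0.12679175534655038 [ 1.06247698 -0.31646069 -1.19393678]
```

View pics/c1.png

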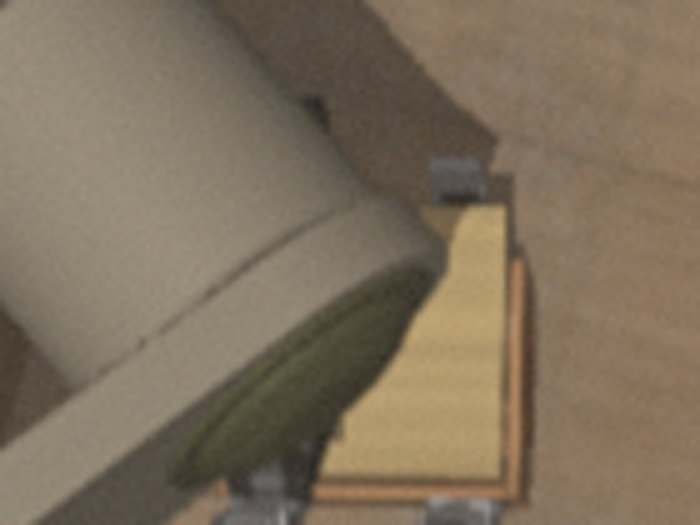

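The lid hangs above the box, with its right corners at crop (507,204) and (501,481). I'll check it against the box.

```bash
python3 - <<'E'
from h import *
P=ray("top",np.array([(507,204),(501,481),(325,481)])/5+[180,130],.1667)[:,:2];print(P.round(4), P[:2].mean(0)+[0,.062])
e=P[1]-P[0];print(np.hypot(*e),np.degrees(np.arctan2(*e[::-1])))
Q=ray("top",np.array([(399,183),(396,424)])/5+[205,145],.062)[:,:2];print(Q.round(4),Q.mean(0)+[0,.062])
crop("side",230,120,390,240,5,"pics/cs1.png",cv2.imread("pics/s1.png")[:,:,::-1])
E
```

```text
[[ 0.4791 -0.3707]
 [ 0.3809 -0.3709]
 [ 0.3803 -0.3096]] [ 0.4300209  -0.30881142]
0.0982188303843828 -179.8417033876131
[[ 0.4776 -0.3679]
 [ 0.3814 -0.3689]] [ 0.42949868 -0.30638206]
```

View pics/cs1.png

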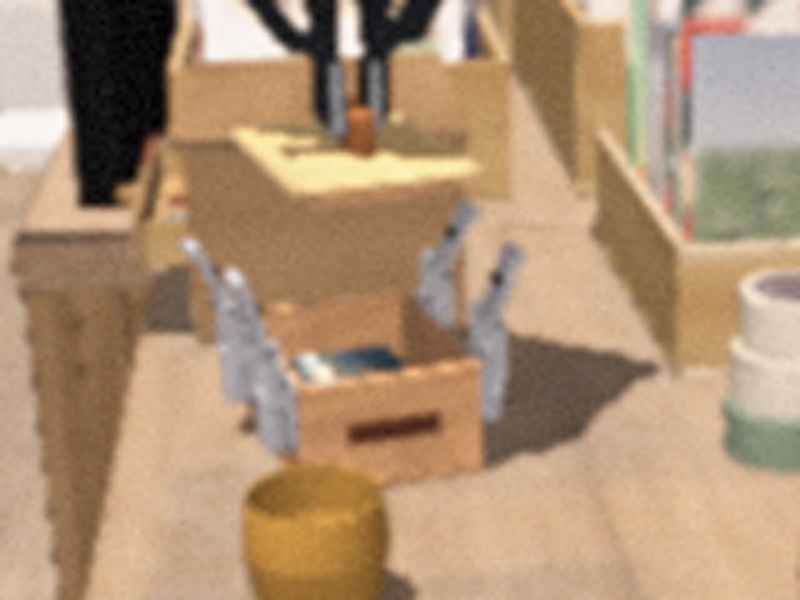

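Side view: the lid hangs level, with its near top corners at crop (294,193) and (478,168). The box rim's near corners are at (299,386) and (482,361), and all four clips lean outward.

```bash
python3 - <<'E'
from h import *
f=lambda L:np.array(L)/5+[230,120]
print(ray("side",f([(293,192),(479,166)]),.1667).round(4)); print(ray("side",f([(299,386),(482,361)]),.062).round(4))
E
```

```text
[[ 0.3806 -0.3823  0.1667]
 [ 0.4762 -0.3748  0.1667]]
[[ 0.3828 -0.3655  0.062 ]
 [ 0.479  -0.3686  0.062 ]]
```

Call:
jog_arm(
  hand=[0,0,0,0,0],
  travel=[
    [0.0005,0.002,-0.02],
    [0,0,-0.03],
    [0,0,-0.025],
    [0,0,-0.008],
    [0,0,0],
  ],
  yaw=[0,0,0,0,0],
)

```text
time_s: 4.58
position: [0.4307, -0.3072, 0.1075]
tool_rot: [[-0.003, 1.0, -0.0], [1.0, 0.003, 0.0], [0.0, -0.0, -1.0]]
ft_force: [-0.1, -0.8, -0.6]
grip_width: 0.0111
gripper_force: 31.9
```

```bash
python3 - <<'E'
from h import *
a=crop("top",210,160,300,240,5,"pics/a.png");b=crop("side",260,160,340,240,5,"pics/b.png")
A=cv2.imread("pics/a.png");B=cv2.imread("pics/b.png");cv2.imwrite("pics/ab.png",np.hstack([A[:400],B[:400]]))
print(env.observe()["position"],env.observe()["ft_force"])
E
```

```text
[ 0.43090192 -0.30743309  0.10826274] [-0.26098714  0.49726219 -2.5141054 ]
```

View pics/ab.png

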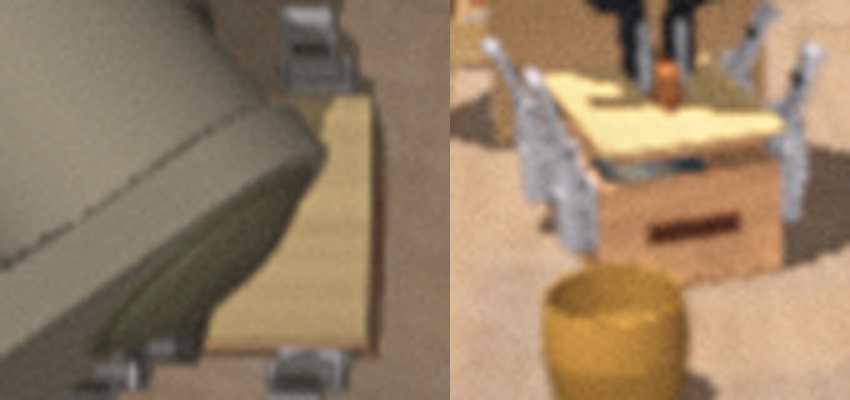

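The lid hangs just over the mouth and squarely between the clips. In the top crop its right edge is at x≈371 and its lower edge at y≈349.

```bash
python3 - <<'E'
from h import *
print(ray("top",np.array([(372,95),(368,349)])/5+[210,160],.085).round(4))
print(ray("side",np.array([(150,155),(330,123)])/5+[260,160],.085).round(4))
E
```

```text
[[ 0.4788 -0.369   0.085 ]
 [ 0.38   -0.3698  0.085 ]]
[[ 0.3799 -0.382   0.085 ]
 [ 0.4762 -0.3739  0.085 ]]
```

Call:
jog_arm(
  hand=[0,0,0,0,0],
  travel=[
    [0,0.001,-0.003],
    [0,0,-0.003],
    [0,0,-0.003],
    [0,0,-0.002],
    [0,0,0],
  ],
  yaw=[0,0,0,0,0],
)

```text
time_s: 5.3
position: [0.4305, -0.306, 0.0962]
tool_rot: [[-0.003, 1.0, -0.0], [1.0, 0.003, 0.0], [0.0, -0.0, -1.0]]
ft_force: [-0.2, -0.1, -1.6]
grip_width: 0.0113
gripper_force: 31.9
```

Call:
jog_arm(
  hand=[0,0,0,0,0],
  travel=[
    [0,0,-0.002],
    [0,0,-0.002],
    [0,0,0],
    [0,0,0],
    [0,0,0],
  ],
  yaw=[0,0,0,0,0],
)

```text
time_s: 5.92
position: [0.4306, -0.3063, 0.0929]
tool_rot: [[-0.003, 1.0, 0.001], [1.0, 0.003, -0.001], [-0.001, 0.001, -1.0]]
ft_force: [-2.2, -0.7, 6.1]
grip_width: 0.0114
gripper_force: 33.0
```

Call:
jog_arm(
  hand=[0,0,0,0,0],
  travel=[
    [0,0,-0.001],
    [0,0,0],
    [-0.001,0,0],
    [0,0,0],
    [0,0,0],
  ],
  yaw=[0,0,0,0,0],
)

```text
time_s: 6.55
position: [0.4305, -0.3063, 0.0928]
tool_rot: [[-0.003, 1.0, 0.003], [1.0, 0.003, -0.002], [-0.002, 0.003, -1.0]]
ft_force: [0.5, 2.4, 11.7]
grip_width: 0.0112
gripper_force: 33.9
```

Call:
jog_arm(
  hand=[0.03,0.03,0.03,0.03,0.03],
  travel=[
    [0,0,0],
    [0,0,0],
    [0,0,0],
    [0,0,0.03],
    [0,0,0.05],
  ],
  yaw=[0,0,0,0,0],
)

```text
time_s: 7.18
position: [0.429, -0.3056, 0.1709]
tool_rot: [[-0.003, 1.0, -0.003], [1.0, 0.003, 0.003], [0.003, -0.003, -1.0]]
ft_force: [0.5, -0.7, 0.2]
grip_width: 0.03
gripper_force: 0.0
```

Call:
jog_arm(
  hand=[0,0,0,0,0],
  travel=[
    [0,0,0.04],
    [-0.04,-0.05,0.02],
    [-0.05,-0.06,0],
    [-0.05,-0.06,0],
    [0,0,0],
  ],
  yaw=[0,0,0,0,0],
)

```text
time_s: 7.8
position: [0.3096, -0.4514, 0.2293]
tool_rot: [[0.002, 1.0, -0.001], [1.0, -0.002, 0.0], [0.0, -0.001, -1.0]]
ft_force: [-0.3, 0.1, -0.5]
grip_width: 0.0001
gripper_force: 0.0
```

```bash
python3 - <<'E'
from h import *
a=crop("top",210,160,290,240,5,"pics/a2.png");b=crop("side",260,160,340,240,5,"pics/b2.png")
A=cv2.imread("pics/a2.png");B=cv2.imread("pics/b2.png");cv2.imwrite("pics/ab2.png",np.hstack([A,B]))
cv2.imwrite("pics/t2.png",a[:,:,::-1]);cv2.imwrite("pics/s2.png",b[:,:,::-1])
print(env.observe()["position"],env.observe()["ft_force"])
E
```

```text
[ 0.31191816 -0.44872924  0.22958684] [0.31747664 0.5493972  0.70686708]
```

View pics/ab2.png

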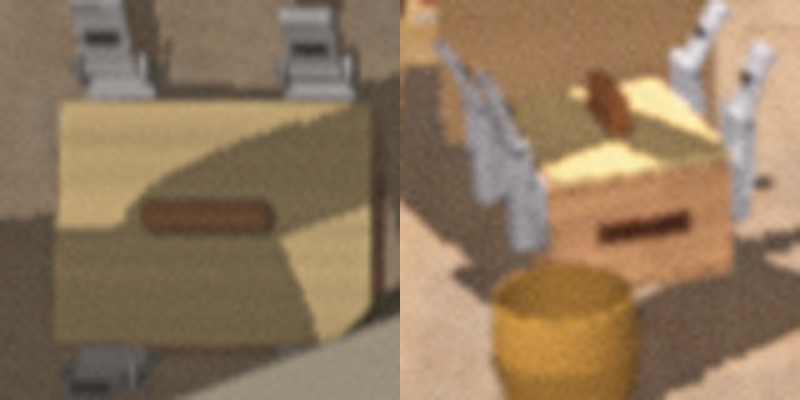

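The lid looks flush with no gap in the side view, and the handle is centred at crop (206,217). I'll tap the top of the bar with closed fingers, which checks the seat and calibrates the tip height.

Call:
jog_arm(
  hand=[0,0,0,0,0],
  travel=[
    [0.04,0.05,0],
    [0.04,0.05,0],
    [0.038,0.042,-0.04],
    [0,0,-0.04],
    [0,0,-0.02],
  ],
  yaw=[0,0,0,0,0],
)

```text
time_s: 8.52
position: [0.4253, -0.3105, 0.1322]
tool_rot: [[-0.007, 1.0, -0.002], [1.0, 0.007, 0.002], [0.002, -0.002, -1.0]]
ft_force: [0.4, 0.0, 0.1]
grip_width: -0.0001
gripper_force: 0.0
```

Call:
jog_arm(
  hand=[0,0,0,0,0],
  travel=[
    [0,0,-0.012],
    [0,0,-0.003],
    [0,0,-0.001],
    [0,0,-0.001],
    [0,0,-0.001],
  ],
  yaw=[0,0,0,0,0],
)

```text
time_s: 9.15
position: [0.4247, -0.3134, 0.1163]
tool_rot: [[-0.003, 1.0, 0.001], [1.0, 0.003, -0.001], [-0.001, 0.001, -1.0]]
ft_force: [0.3, -0.5, 0.1]
grip_width: -0.0002
gripper_force: 0.0
```

Call:
jog_arm(
  hand=[0,0,0,0,0],
  travel=[
    [0.003,0.006,-0.003],
    [0,0,-0.002],
    [0,0,-0.001],
    [0,0,-0.001],
    [0,0,0],
  ],
  yaw=[0,0,0,0,0],
)

```text
time_s: 9.78
position: [0.4276, -0.3072, 0.1088]
tool_rot: [[-0.003, 1.0, -0.0], [1.0, 0.003, 0.0], [0.0, -0.0, -1.0]]
ft_force: [-0.4, -0.2, -0.2]
grip_width: 0.0002
gripper_force: 0.0
```

Call:
jog_arm(
  hand=[0,0,0,0,0],
  travel=[
    [0,0,-0.001],
    [0,0,-0.001],
    [0,0,-0.001],
    [0,0,0],
    [0,0,0],
  ],
  yaw=[0,0,0,0,0],
)

```text
time_s: 10.4
position: [0.4279, -0.3074, 0.1083]
tool_rot: [[-0.003, 1.0, 0.002], [1.0, 0.003, -0.002], [-0.002, 0.002, -1.0]]
ft_force: [-4.7, 4.9, 22.8]
grip_width: 0.0004
gripper_force: 11.4
```

Call:
jog_arm(
  hand=[0,0,0,0,0],
  travel=[
    [0,0,0.02],
    [0,0,0.03],
    [0.02,0.01,0.03],
    [0.05,0.02,0],
    [0.05,0.01,0],
  ],
  yaw=[0,0,0,0,0],
)

```text
time_s: 11.02
position: [0.5489, -0.2665, 0.1866]
tool_rot: [[-0.003, 1.0, 0.001], [1.0, 0.003, -0.001], [-0.001, 0.001, -1.0]]
ft_force: [-0.2, -1.2, -0.8]
grip_width: -0.0001
gripper_force: 0.0
```

```bash
python3 - <<'E'
from h import *
f=lambda L:np.array(L)/5+[205,145]
for z in(.105,.112): print(ray("top",f([(120,68),(330,85),(105,492),(320,485)]),z).round(4).tolist())
print(ray("top",f([(145,170),(345,175)]),.077).round(4).tolist())
print(env.observe()["position"])
E
```

```text
[[0.5139, -0.2636, 0.105], [0.508, -0.3444, 0.105], [0.3522, -0.2646, 0.105], [0.3556, -0.3448, 0.105]]
[[0.5123, -0.2651, 0.112], [0.5065, -0.3452, 0.112], [0.3519, -0.2661, 0.112], [0.3554, -0.3456, 0.112]]
[[0.4792, -0.2692, 0.077], [0.478, -0.3479, 0.077]]
[ 0.54890319 -0.2664937   0.18664164]
```

Call:
jog_arm(
  hand=[0,0,0,0,0],
  travel=[
    [0,0,-0.045],
    [0,0,-0.032],
    [0,0,0],
    [-0.015,0,0],
    [-0.015,0,0],
  ],
  yaw=[0,0,0,0,0],
)

```text
time_s: 11.65
position: [0.5179, -0.2678, 0.1108]
tool_rot: [[-0.003, 1.0, 0.002], [1.0, 0.003, -0.002], [-0.002, 0.002, -1.0]]
ft_force: [0.8, -1.0, 0.6]
grip_width: -0.0002
gripper_force: 0.3
```

Call:
jog_arm(
  hand=[0,0,0,0,0],
  travel=[
    [-0.015,0,0],
    [-0.015,0,0],
    [-0.015,0,0],
    [-0.012,0,0],
    [0,0,0],
  ],
  yaw=[0,0,0,0,0],
)

```text
time_s: 12.28
position: [0.4603, -0.2675, 0.1099]
tool_rot: [[-0.002, 1.0, 0.001], [1.0, 0.002, -0.001], [-0.001, 0.001, -1.0]]
ft_force: [-0.3, 0.5, -0.3]
grip_width: -0.0
gripper_force: 0.0
```

Call:
jog_arm(
  hand=[0,0,0,0,0],
  travel=[
    [0,0,-0.003],
    [0,0,-0.002],
    [0,0,-0.001],
    [0,0,-0.001],
    [0,0,0],
  ],
  yaw=[0,0,0,0,0],
)

```text
time_s: 12.9
position: [0.4607, -0.2671, 0.1017]
tool_rot: [[-0.003, 1.0, 0.0], [1.0, 0.003, 0.0], [0.0, 0.0, -1.0]]
ft_force: [0.8, -0.4, 0.7]
grip_width: 0.0003
gripper_force: 0.0
```

Call:
jog_arm(
  hand=[0,0,0,0,0],
  travel=[
    [0,0,-0.001],
    [0,0,-0.001],
    [0,0,0],
    [0,0,0],
    [0,0,0],
  ],
  yaw=[0,0,0,0,0],
)

```text
time_s: 13.52
position: [0.4608, -0.2673, 0.1008]
tool_rot: [[-0.003, 1.0, 0.001], [1.0, 0.003, -0.001], [-0.001, 0.001, -1.0]]
ft_force: [-1.7, 1.8, 9.6]
grip_width: 0.0002
gripper_force: 4.7
```

Call:
jog_arm(
  hand=[0,0,0,0,0],
  travel=[
    [0,0,-0.0005],
    [0,0,0],
    [0,0,0],
    [0,0,0],
    [0,0,0],
  ],
  yaw=[0,0,0,0,0],
)

```text
time_s: 14.15
position: [0.4608, -0.2673, 0.1006]
tool_rot: [[-0.003, 1.0, 0.001], [1.0, 0.003, -0.001], [-0.001, 0.001, -1.0]]
ft_force: [-2.0, 2.1, 11.9]
grip_width: 0.0002
gripper_force: 5.9
```

Call:
jog_arm(
  hand=[0,0,0,0,0],
  travel=[
    [0,0,0.03],
    [0,0,0.045],
    [-0.05,-0.027,0],
    [-0.05,-0.026,0],
    [-0.05,-0.026,0],
  ],
  yaw=[0,0,0,0,0],
)

```text
time_s: 14.78
position: [0.3091, -0.3467, 0.1744]
tool_rot: [[-0.004, 1.0, 0.0], [1.0, 0.004, -0.0], [-0.0, 0.0, -1.0]]
ft_force: [1.1, -1.5, -0.8]
grip_width: 0.0002
gripper_force: 0.0
```

Call:
jog_arm(
  hand=[0,0,0,0,0],
  travel=[
    [0,0,0],
    [0,0,0],
    [0,0,0],
    [0,0,-0.03],
    [0,0,-0.035],
  ],
  yaw=[0,0,0,0,0],
)

```text
time_s: 15.4
position: [0.3117, -0.3459, 0.1089]
tool_rot: [[-0.005, 1.0, 0.001], [1.0, 0.005, -0.002], [-0.002, 0.001, -1.0]]
ft_force: [-0.2, -0.3, -0.8]
grip_width: 0.0002
gripper_force: 0.0
```

```bash
python3 - <<'E'
from h import *
a=crop("top",210,145,290,245,4,"pics/a3.png");b=crop("side",250,140,350,240,4,"pics/b3.png")
A=cv2.imread("pics/a3.png");B=cv2.imread("pics/b3.png");cv2.imwrite("pics/ab3.png",np.hstack([A,B]))
print(env.observe()["position"],env.observe()["ft_force"])
E
```

```text
[ 0.31064807 -0.34427292  0.10696902] [-0.28269539  0.1376098   0.4983916 ]
```

View pics/ab3.png

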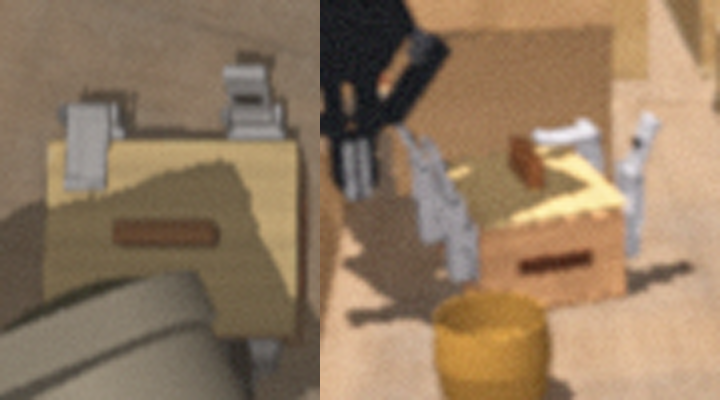

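The first clip lies level over the lid, at side crop (535–595,130) and top crop (87,145). The second clip is next.

Call:
jog_arm(
  hand=[0,0,0,0,0],
  travel=[
    [0.015,-0.002,0.003],
    [0.015,0,0],
    [0.015,0,0],
    [0.015,0,0],
    [0.015,0,0],
  ],
  yaw=[0,0,0,0,0],
)

```text
time_s: 16.12
position: [0.3868, -0.3481, 0.1125]
tool_rot: [[-0.003, 1.0, 0.0], [1.0, 0.003, -0.0], [-0.0, 0.0, -1.0]]
ft_force: [0.3, -0.6, 0.3]
grip_width: 0.0002
gripper_force: 0.1
```

Call:
jog_arm(
  hand=[0,0,0,0,0],
  travel=[
    [0.013,0,0],
    [0,0,0],
    [0,0,-0.003],
    [0,0,-0.002],
    [0,0,0],
  ],
  yaw=[0,0,0,0,0],
)

```text
time_s: 16.75
position: [0.3983, -0.3482, 0.1072]
tool_rot: [[-0.003, 1.0, -0.0], [1.0, 0.003, 0.0], [0.0, -0.0, -1.0]]
ft_force: [-0.2, -0.0, 0.2]
grip_width: 0.0003
gripper_force: 0.0
```

Call:
jog_arm(
  hand=[0,0,0,0,0],
  travel=[
    [0,0.001,-0.002],
    [0,0,-0.001],
    [0,0,-0.001],
    [0,0,-0.001],
    [0,0,0],
  ],
  yaw=[0,0,0,0,0],
)

```text
time_s: 17.38
position: [0.3983, -0.3467, 0.1019]
tool_rot: [[-0.003, 1.0, -0.001], [1.0, 0.003, 0.001], [0.001, -0.001, -1.0]]
ft_force: [-0.1, -0.1, -0.2]
grip_width: 0.0005
gripper_force: 0.0
```

Call:
jog_arm(
  hand=[0,0,0,0,0],
  travel=[
    [0,0,-0.001],
    [0,0,-0.0005],
    [0,0,0],
    [0,0,0],
    [0,0,0],
  ],
  yaw=[0,0,0,0,0],
)

```text
time_s: 18.0
position: [0.3985, -0.3471, 0.101]
tool_rot: [[-0.003, 1.0, -0.0], [1.0, 0.003, 0.0], [0.0, -0.0, -1.0]]
ft_force: [-0.7, 2.5, 5.3]
grip_width: -0.0001
gripper_force: 2.6
```

Call:
jog_arm(
  hand=[0,0,0,0,0],
  travel=[
    [0,0,-0.0005],
    [0,0,-0.0005],
    [0,0,0],
    [0,0,0],
    [0,0,0],
  ],
  yaw=[0,0,0,0,0],
)

```text
time_s: 18.62
position: [0.3986, -0.3471, 0.1006]
tool_rot: [[-0.003, 1.0, 0.0], [1.0, 0.003, -0.0], [-0.0, 0.0, -1.0]]
ft_force: [-2.5, 3.9, 11.2]
grip_width: 0.0001
gripper_force: 5.3
```

Call:
jog_arm(
  hand=[0,0,0,0,0],
  travel=[
    [0,0,-0.0005],
    [0,0,0],
    [0,0,0],
    [0,0,0],
    [0,0,0],
  ],
  yaw=[0,0,0,0,0],
)

```text
time_s: 19.25
position: [0.3987, -0.3472, 0.1004]
tool_rot: [[-0.003, 1.0, 0.0], [1.0, 0.003, -0.001], [-0.001, 0.0, -1.0]]
ft_force: [-2.9, 4.3, 13.4]
grip_width: -0.0002
gripper_force: 6.6
```

Call:
jog_arm(
  hand=[0,0,0,0,0],
  travel=[
    [0,0,0.005],
    [0,0,0.02],
    [0,0,0.05],
    [-0.04,-0.06,0.02],
    [-0.05,-0.06,0],
  ],
  yaw=[0,0,0,0,0],
)

```text
time_s: 19.88
position: [0.325, -0.4469, 0.1926]
tool_rot: [[-0.005, 1.0, 0.002], [1.0, 0.005, -0.004], [-0.004, 0.002, -1.0]]
ft_force: [-0.3, -1.1, -0.4]
grip_width: 0.0
gripper_force: 0.0
```

```bash
python3 - <<'E'
from h import *
a=crop("top",210,145,290,245,4,"pics/a4.png");b=crop("side",265,150,345,220,5,"pics/b4.png")
A=cv2.imread("pics/a4.png");B=cv2.imread("pics/b4.png");cv2.imwrite("pics/ab4.png",np.hstack([A[:350],B[:350]]))
print(env.observe()["position"],env.observe()["ft_force"])
E
```

```text
[ 0.32194503 -0.44945382  0.19088361] [ 0.99862247  0.54335489 -0.75448718]
```

View pics/ab4.png

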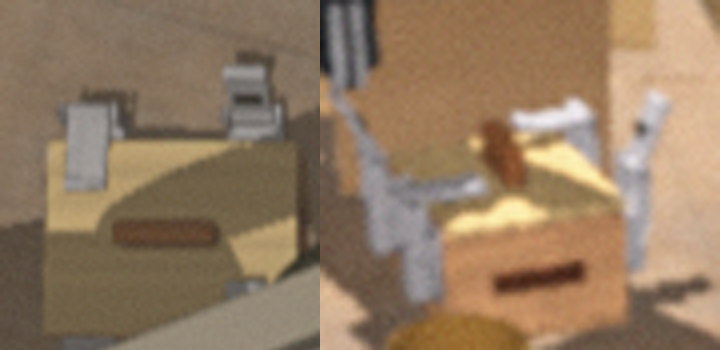

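Both diagonal clips lie level. Next is the third, at (+x,−y).

Call:
jog_arm(
  hand=[0,0,0,0,0],
  travel=[
    [0.045,0.02,0],
    [0.045,0.02,0],
    [0.045,0.02,0],
    [0.045,0.02,0],
    [0.047,0.023,0],
  ],
  yaw=[0,0,0,0,0],
)

```text
time_s: 20.6
position: [0.5537, -0.3412, 0.1906]
tool_rot: [[-0.003, 1.0, -0.0], [1.0, 0.003, 0.0], [0.0, -0.0, -1.0]]
ft_force: [-0.3, 0.0, 0.9]
grip_width: 0.0002
gripper_force: 0.0
```

Call:
jog_arm(
  hand=[0,0,0,0,0],
  travel=[
    [0,0,0],
    [0,0,0],
    [0,0,-0.045],
    [0,0,-0.036],
    [0,0,0],
  ],
  yaw=[0,0,0,0,0],
)

```text
time_s: 21.22
position: [0.5503, -0.3423, 0.1079]
tool_rot: [[-0.001, 1.0, -0.004], [1.0, 0.001, 0.004], [0.004, -0.004, -1.0]]
ft_force: [-0.3, -0.4, 1.2]
grip_width: 0.0001
gripper_force: 0.0
```

Call:
jog_arm(
  hand=[0,0,0,0,0],
  travel=[
    [-0.015,-0.004,0.001],
    [-0.015,0,0],
    [-0.015,0,0],
    [-0.015,0,0],
    [-0.015,0,0],
  ],
  yaw=[0,0,0,0,0],
)

```text
time_s: 21.85
position: [0.4762, -0.3471, 0.113]
tool_rot: [[-0.002, 1.0, 0.002], [1.0, 0.002, -0.002], [-0.002, 0.002, -1.0]]
ft_force: [0.4, -0.3, 0.0]
grip_width: -0.0001
gripper_force: 0.1
```

Call:
jog_arm(
  hand=[0,0,0,0,0],
  travel=[
    [-0.014,0,0],
    [0,0,0],
    [0,0,-0.002],
    [0,0,-0.002],
    [0,0,0],
  ],
  yaw=[0,0,0,0,0],
)

```text
time_s: 22.48
position: [0.4634, -0.3461, 0.1067]
tool_rot: [[-0.003, 1.0, -0.0], [1.0, 0.003, 0.0], [0.0, -0.0, -1.0]]
ft_force: [0.2, -0.6, 0.2]
grip_width: 0.0002
gripper_force: 0.0
```

Call:
jog_arm(
  hand=[0,0,0,0,0],
  travel=[
    [-0.002,0,-0.001],
    [0,0,-0.001],
    [0,0,-0.001],
    [0,0,0],
    [0,0,0],
  ],
  yaw=[0,0,0,0,0],
)

```text
time_s: 23.1
position: [0.4612, -0.3463, 0.1042]
tool_rot: [[-0.003, 1.0, 0.0], [1.0, 0.003, -0.0], [-0.0, 0.0, -1.0]]
ft_force: [0.9, 0.3, -0.1]
grip_width: -0.0001
gripper_force: 0.3
```

Call:
jog_arm(
  hand=[0,0,0,0,0],
  travel=[
    [0,0,-0.001],
    [0,0,-0.001],
    [0,0,0],
    [0,0,0],
    [0,0,0],
  ],
  yaw=[0,0,0,0,0],
)

```text
time_s: 23.72
position: [0.4612, -0.3463, 0.1021]
tool_rot: [[-0.003, 1.0, 0.0], [1.0, 0.003, -0.0], [-0.0, 0.0, -1.0]]
ft_force: [-0.6, -0.3, 2.9]
grip_width: 0.0002
gripper_force: 1.3
```

Call:
jog_arm(
  hand=[0,0,0,0,0],
  travel=[
    [0,0,-0.001],
    [0,0,0],
    [0,0,-0.0005],
    [0,0,0],
    [0,0,0],
  ],
  yaw=[0,0,0,0,0],
)

```text
time_s: 24.35
position: [0.4612, -0.3463, 0.1006]
tool_rot: [[-0.003, 1.0, 0.0], [1.0, 0.003, 0.0], [0.0, 0.0, -1.0]]
ft_force: [-0.2, -0.7, 0.9]
grip_width: -0.0002
gripper_force: 0.0
```

Call:
jog_arm(
  hand=[0,0,0,0,0],
  travel=[
    [0,0,-0.0005],
    [0,0,0],
    [0,0,0],
    [0,0,0],
    [0,0,0],
  ],
  yaw=[0,0,0,0,0],
)

```text
time_s: 24.98
position: [0.4612, -0.3463, 0.1001]
tool_rot: [[-0.003, 1.0, 0.0], [1.0, 0.003, -0.0], [-0.0, 0.0, -1.0]]
ft_force: [0.0, -0.3, 0.2]
grip_width: 0.0001
gripper_force: 0.0
```

Catch resisted, then the force dropped: it has snapped. I'll press on to the stop to confirm.

Call:
jog_arm(
  hand=[0,0,0,0,0],
  travel=[
    [0,0,-0.001],
    [0,0,0],
    [0,0,0],
    [0,0,0],
    [0,0,0],
  ],
  yaw=[0,0,0,0,0],
)

```text
time_s: 25.6
position: [0.4612, -0.3463, 0.0992]
tool_rot: [[-0.003, 1.0, 0.0], [1.0, 0.003, -0.0], [-0.0, 0.0, -1.0]]
ft_force: [-0.3, 0.6, 2.3]
grip_width: 0.0001
gripper_force: 1.1
```

Call:
jog_arm(
  hand=[0,0,0,0,0],
  travel=[
    [0,0,-0.001],
    [0,0,0],
    [0,0,0],
    [0,0,0],
    [0,0,0],
  ],
  yaw=[0,0,0,0,0],
)

```text
time_s: 26.22
position: [0.4613, -0.3465, 0.0987]
tool_rot: [[-0.003, 1.0, 0.001], [1.0, 0.003, -0.001], [-0.001, 0.001, -1.0]]
ft_force: [-0.6, 0.8, 6.7]
grip_width: -0.0003
gripper_force: 3.3
```

Call:
jog_arm(
  hand=[0,0,0,0,0],
  travel=[
    [0,0,-0.0007],
    [0,0,0],
    [0,0,0],
    [0,0,0.02],
    [0,0,0.04],
  ],
  yaw=[0,0,0,0,0],
)

```text
time_s: 26.85
position: [0.4606, -0.3457, 0.1565]
tool_rot: [[-0.003, 1.0, -0.003], [1.0, 0.003, 0.003], [0.003, -0.003, -1.0]]
ft_force: [0.2, -0.2, 0.6]
grip_width: -0.0001
gripper_force: 0.0
```

Call:
jog_arm(
  hand=[0,0,0,0,0],
  travel=[
    [0,0,0.02],
    [-0.05,0.027,0],
    [-0.05,0.027,0],
    [-0.051,0.026,0],
    [0,0,0],
  ],
  yaw=[0,0,0,0,0],
)

```text
time_s: 27.48
position: [0.3077, -0.264, 0.1772]
tool_rot: [[-0.002, 1.0, -0.002], [1.0, 0.002, 0.002], [0.002, -0.002, -1.0]]
ft_force: [0.3, 0.2, 0.4]
grip_width: 0.0002
gripper_force: 0.0
```

Call:
jog_arm(
  hand=[0,0,0,0,0],
  travel=[
    [0,0,0],
    [0,0,-0.035],
    [0,0,-0.03],
    [0,0,0],
    [0,0,0],
  ],
  yaw=[0,0,0,0,0],
)

```text
time_s: 28.1
position: [0.3109, -0.2671, 0.1131]
tool_rot: [[-0.003, 1.0, 0.001], [1.0, 0.003, -0.001], [-0.001, 0.001, -1.0]]
ft_force: [-0.4, 0.7, 1.2]
grip_width: -0.0001
gripper_force: 0.0
```

Call:
jog_arm(
  hand=[0,0,0,0,0],
  travel=[
    [0.015,0,-0.002],
    [0.015,0,0],
    [0.015,0,0],
    [0.015,0,0],
    [0.015,0,0],
  ],
  yaw=[0,0,0,0,0],
)

```text
time_s: 28.72
position: [0.3863, -0.2662, 0.1104]
tool_rot: [[-0.003, 1.0, 0.0], [1.0, 0.003, -0.0], [-0.0, 0.0, -1.0]]
ft_force: [-0.5, 0.5, -0.5]
grip_width: 0.0
gripper_force: 0.1
```

Call:
jog_arm(
  hand=[0,0,0,0,0],
  travel=[
    [0.013,0,0],
    [0,0,0],
    [0,0,-0.002],
    [0,0,-0.002],
    [0,0,0],
  ],
  yaw=[0,0,0,0,0],
)

```text
time_s: 29.35
position: [0.3979, -0.2663, 0.1063]
tool_rot: [[-0.003, 1.0, -0.0], [1.0, 0.003, 0.0], [0.0, -0.0, -1.0]]
ft_force: [-0.3, 0.5, 0.4]
grip_width: -0.0002
gripper_force: 0.0
```

Call:
jog_arm(
  hand=[0,0,0,0,0],
  travel=[
    [0,0,-0.001],
    [0,0,-0.001],
    [0,0,-0.001],
    [0,0,0],
    [0,0,0],
  ],
  yaw=[0,0,0,0,0],
)

```text
time_s: 29.98
position: [0.3982, -0.2663, 0.1034]
tool_rot: [[-0.003, 1.0, 0.0], [1.0, 0.003, -0.0], [-0.0, 0.0, -1.0]]
ft_force: [-0.9, -0.8, 0.3]
grip_width: -0.0002
gripper_force: 0.0
```

Call:
jog_arm(
  hand=[0,0,0,0,0],
  travel=[
    [0,0,-0.001],
    [0,0,0],
    [0,0,-0.001],
    [0,0,0],
    [0,0,0],
  ],
  yaw=[0,0,0,0,0],
)

```text
time_s: 30.6
position: [0.3982, -0.2664, 0.1014]
tool_rot: [[-0.003, 1.0, 0.0], [1.0, 0.003, -0.0], [-0.0, 0.0, -1.0]]
ft_force: [0.4, 0.5, 1.1]
grip_width: -0.0001
gripper_force: 0.3
```

Call:
jog_arm(
  hand=[0,0,0,0,0],
  travel=[
    [0,0,-0.001],
    [0,0,0],
    [0,0,0],
    [0,0,0],
    [0,0,0],
  ],
  yaw=[0,0,0,0,0],
)

```text
time_s: 31.22
position: [0.3983, -0.2664, 0.1005]
tool_rot: [[-0.003, 1.0, 0.0], [1.0, 0.003, -0.0], [-0.0, 0.0, -1.0]]
ft_force: [1.8, 0.5, 2.7]
grip_width: 0.0003
gripper_force: 1.5
```

Call:
jog_arm(
  hand=[0,0,0,0,0],
  travel=[
    [0,0,-0.0005],
    [0,0,0],
    [0,0,0],
    [0,0,0],
    [0,0,0],
  ],
  yaw=[0,0,0,0,0],
)

```text
time_s: 31.85
position: [0.3982, -0.2664, 0.0999]
tool_rot: [[-0.003, 1.0, 0.0], [1.0, 0.003, -0.0], [-0.0, 0.0, -1.0]]
ft_force: [1.2, -0.7, 3.0]
grip_width: -0.0003
gripper_force: 1.6
```

Call:
jog_arm(
  hand=[0,0,0,0,0],
  travel=[
    [0,0,-0.001],
    [0,0,0],
    [0,0,0],
    [0,0,0],
    [0,0,0],
  ],
  yaw=[0,0,0,0,0],
)

```text
time_s: 32.48
position: [0.398, -0.2662, 0.0988]
tool_rot: [[-0.003, 1.0, -0.0], [1.0, 0.003, 0.0], [0.0, -0.0, -1.0]]
ft_force: [-0.0, 0.6, -0.0]
grip_width: -0.0002
gripper_force: 0.0
```

Call:
jog_arm(
  hand=[0,0,0,0,0],
  travel=[
    [0,0,-0.001],
    [0,0,0],
    [0,0,0],
    [0,0,0],
    [0,0,0],
  ],
  yaw=[0,0,0,0,0],
)

```text
time_s: 33.1
position: [0.3982, -0.2663, 0.0979]
tool_rot: [[-0.003, 1.0, 0.0], [1.0, 0.003, -0.0], [-0.0, 0.0, -1.0]]
ft_force: [0.5, 0.2, -0.6]
grip_width: 0.0001
gripper_force: 0.0
```

Call:
jog_arm(
  hand=[0,0,0,0,0],
  travel=[
    [0,0,-0.0005],
    [0,0,0],
    [0,0,0],
    [0,0,0],
    [0,0,0],
  ],
  yaw=[0,0,0,0,0],
)

```text
time_s: 33.72
position: [0.3982, -0.2663, 0.0974]
tool_rot: [[-0.003, 1.0, 0.0], [1.0, 0.003, -0.0], [-0.0, 0.0, -1.0]]
ft_force: [-0.6, 0.2, 0.0]
grip_width: 0.0004
gripper_force: 0.0
```

Call:
jog_arm(
  hand=[0,0,0,0,0],
  travel=[
    [0,0,-0.001],
    [0,0,0],
    [0,0,0],
    [0,0,0],
    [0,0,0],
  ],
  yaw=[0,0,0,0,0],
)

```text
time_s: 34.35
position: [0.3982, -0.2664, 0.0965]
tool_rot: [[-0.003, 1.0, 0.0], [1.0, 0.003, -0.0], [-0.0, 0.0, -1.0]]
ft_force: [-0.3, 1.5, 3.0]
grip_width: -0.0002
gripper_force: 1.7
```

Call:
jog_arm(
  hand=[0,0,0,0,0],
  travel=[
    [0,0,-0.001],
    [0,0,0],
    [0,0,0],
    [0,0,0],
    [0,0,0],
  ],
  yaw=[0,0,0,0,0],
)

```text
time_s: 34.98
position: [0.3984, -0.2665, 0.096]
tool_rot: [[-0.003, 1.0, 0.001], [1.0, 0.003, -0.001], [-0.001, 0.001, -1.0]]
ft_force: [-1.2, 1.2, 9.2]
grip_width: 0.0002
gripper_force: 4.8
```

Call:
jog_arm(
  hand=[0,0,0,0,0],
  travel=[
    [0,0,0.015],
    [0,0,0.05],
    [0,0,0.05],
    [-0.04,-0.06,0.02],
    [-0.05,-0.06,0],
  ],
  yaw=[0,0,0,0,0],
)

```text
time_s: 35.6
position: [0.3244, -0.3657, 0.2284]
tool_rot: [[-0.005, 1.0, 0.001], [1.0, 0.005, -0.003], [-0.003, 0.001, -1.0]]
ft_force: [0.3, -0.9, -0.7]
grip_width: 0.0
gripper_force: 0.0
```

Call:
jog_arm(
  hand=[0,0,0,0,0],
  travel=[
    [-0.03,-0.06,0],
    [0,-0.05,0],
    [0,0,0],
    [0,0,0],
    [0,0,0],
  ],
  yaw=[0,0,0,0,0],
)

```text
time_s: 36.22
position: [0.2972, -0.4693, 0.2272]
tool_rot: [[-0.004, 1.0, -0.0], [1.0, 0.004, 0.0], [0.0, -0.0, -1.0]]
ft_force: [0.6, 0.2, 0.6]
grip_width: 0.0001
gripper_force: 0.0
```

```bash
python3 - <<'E'
from h import *
a=crop("top",210,145,290,245,4,"pics/a5.png");b=crop("side",265,150,345,220,5,"pics/b5.png")
A=cv2.imread("pics/a5.png");B=cv2.imread("pics/b5.png");cv2.imwrite("pics/ab5.png",np.hstack([A[:350],B[:350]]))
print(env.observe()["position"],env.observe()["ft_force"])
E
```

```text
[ 0.29716582 -0.46951668  0.22740257] [-1.08058297  0.56573169  0.44347983]
```

View pics/ab5.png

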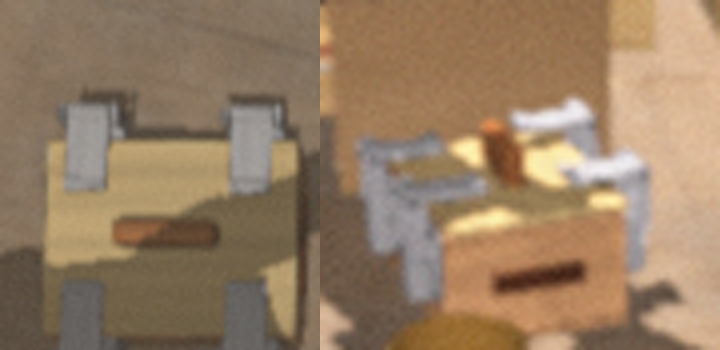

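All four clips lie level over the flush lid, at top crop (87,145), (250,145), (82,310) and (247,310), so I'm handing in.

```bash
python3 -c "
from rig import env
print(env.close_job())"
```

```text
the job is handed in; nothing more can be done
None
```

I seated the lid, let go of it, pressed all four clips down to their stops in opposite-corner order, and handed the job in at about 36 s; the final picture shows them level over the lid, but no verdict came back.

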